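# Tare the balance in the conservation studio

### The job

The weighing dish is on the balance: with the fingertips alone, slide the draft shield's clear lid fully shut by its blue ridge, then press the blue tare key down until it clicks and let it spring back. Be gentle with the balance, grip nothing, and leave the other three keys, the dish and the jar, bottle and weight beside it alone.

Things in the scene. Friction and masses are not known exactly. Their poses are not given: they have to be found in the camera images.
- balance: White precision balance fixed to the bench, 245 mm deep (its x), 180 mm wide (its y); origin at the centre of its underside, z up. The operator side, with the keys, is at its -x, towards the robot; its +y is the operator's left. Console: x = -126 to -34 mm, sloping up at 10 degrees from z = 50 mm at the front edge to 66 mm, a display behind its row of four keys. See shield.
- lid (a joint): Clear lid (142 x 148 x 4 mm, upper face at balance z = 145.5 mm) sliding level in rails on the draft shield; value in m: 0 = fully shut, against a stop; grows as it opens towards the balance's +x, away from the operator, up to 0.085. About 1 N of friction; it stays where it is left.
- lid_grip (a point): Top edge of the upright rear (+x) face of the lid's blue grip ridge, at mid length; moves with the lid. The ridge is 96 mm long along the balance's y and 18 mm high, down to the lid's upper face; its front side slopes. Behind it the flat lid reaches 118 mm further, so fingertips have room to push the rear face towards the balance's -x.
- shield (a point): Centre of the draft shield's top opening: a clear box behind the console around the steel weighing pan, outside 146 mm along the balance's x, 166 mm along its y, walls up to z = 146 mm (5 mm above this point).
- tare_key (a joint): The tare key's travel, m: 0 = up, 0.004 = fully down against a stop; it moves square to the console (10 degrees off vertical). Spring: about 1.2 N to start it, 3.6 N fully down; it clicks in at 0.0025 and springs back.
- tare_key_top (a point): Centre of the upper face of the tare key: the wide blue key, 34 mm (along the balance's y) x 18 mm, standing 7 mm proud of the console, second from the left (from +y) in the row of four. The shield's front wall is 77 mm behind it.
- power_key (a joint): Travel of the red power key (20 x 18 mm), leftmost, its centre 50 mm to the +y side of the tare key's; m, 0 = up, 0.004 = down. To be left alone.
- unit_key (a joint): Travel of the white unit key (20 x 18 mm), centre 46 mm to the -y side of the tare key's; m, 0 = up, 0.004 = down. To be left alone.
- print_key (a joint): Travel of the white print key (20 x 18 mm), rightmost, centre 78 mm to the -y side of the tare key's; m, 0 = up, 0.004 = down. To be left alone.
- dish: Small white ceramic weighing dish, 56 mm across, 18 mm high, loose on the pan inside the draft shield; origin at the centre of its underside. To be left alone.
- jar: White plastic screw-top jar, 66 mm across, 105 mm high, loose on the bench beside the balance; origin at the centre of its underside. To be left alone.
- flask: Amber glass stoppered bottle, 60 mm across, 118 mm high, loose on the bench beside the balance; origin at the centre of its underside. To be left alone.
- weight: Steel calibration weight with a knob, 34 mm across, 58 mm high, 0.2 kg, loose on the bench beside the balance; origin at the centre of its underside. To be left alone.

How it is judged (in metres and radians):
On the way, in this order (a step that is already met when the one before it is completed fails the run):
1. the draft shield's lid is fully shut (within 3 mm) (value of joint lid below 0.003 m), for 0.2 s.
2. the tare key is pressed until it clicks (2.5 mm of its 4 mm) by the fingers, with the lid shut (value of joint tare_key above 0.0025 m and contact force between the fingers and tare_key above 0.5 N and value of joint lid below 0.003 m), for 0.1 s.
At the end, for the whole second after the job is handed in: The lid is shut within 3 mm, all four keys are up again (within 1 mm), the dish lies still within 5 mm and the jar, bottle and weight stand upright within 6 mm of where they began (value of joint lid below 0.003 m and value of joint each of tare_key, power_key, unit_key, print_key below 0.001 m and distance of dish from where it was at the start of the episode below 0.005 m and linear speed of dish below 0.01 m/s and distance of each of jar, flask, weight from where it was at the start of the episode below 0.006 m and angle between each of jar, flask, weight's own z axis and vertical below 0.15 rad); the robot touches nothing.
It fails at once if the power, unit or print key is pressed (more than 1.5 mm) (value of joint any of power_key, unit_key, print_key above 0.0015 m).
It fails at once if the tare key is clicked while the lid is still open by more than 3 mm (value of joint tare_key above 0.0025 m and value of joint lid above 0.003 m).
It fails at once if the balance is pushed, pinched or knocked with more than 20 N (contact force between any of the fingers, the arm and balance above 20 N).
It fails at once if the dish is shifted or lifted by more than 5 mm (distance of dish from where it was at the start of the episode above 0.005 m).
It fails at once if the jar, bottle or weight is shifted or lifted by more than 6 mm or tipped by more than 0.15 rad (distance of any of jar, flask, weight from where it was at the start of the episode above 0.006 m or angle between any of jar, flask, weight's own z axis and vertical above 0.15 rad).
It also fails if it takes over 48 s, if anything falls off the work surface, if the arm or the gripper's body presses on something with over 40 N, if the wrist force passes 120 N, or if a joint passes its speed limit or range.

### The arm

A 6-joint arm with a two-finger parallel gripper is mounted at the origin on the work surface. World frame = base frame: x ahead of the robot, y to its left, z up, the work surface at z = 0. Lengths are in mm, angles in degrees, forces in N, time in s.
With the tool pointing down it reaches from about 300 to 850 mm from the base axis. Payload 4.2 kg.
Tool frame: the origin (TCP) lies midway between the tips of the shut fingers; the grasp point (between the pads) lies 19 mm behind it; z points along the fingers, y is the line along which they close (so a half turn about z gives the same grasp; the last joint's range is limited). The gripper opens to 91 mm and grips with 3 to 60 N. Pads are 32 mm wide; open, the fingers measure 118 mm over their backs; the gripper's body (76 mm by 178 mm) begins 60 mm behind the grasp point.
Start: joints at [-65.89, 18.312, 89.639, -0, 72.044, -1.146], TCP at [245.337, -520.051, 213.976] pointing down, gripper open.
Joint ranges: [-177.97, 177.97], [-48.28, 115.42], [12.27, 149.76], [-77.06, 257.06], [2.81, 150.46], [-146.56, 146.56]. Speed limits (degrees/s): [147.25, 147.25, 180, 180, 180, 180].

### API

Orientations are given as [roll, pitch, yaw] about the fixed x, y, z axes, in that order (R = Rz(yaw) Ry(pitch) Rx(roll)).
In Python, from workcell import env gives the robot as it stands.
- The arm moves only by the tool send_rows, never from a script. Its argument "steps" is a list that holds one entry, the list of rows, each a list of 5 numbers: the shift along the tool's x, y, z scaled (see below), then the turn about the tool's z scaled (see below), then the opening, from 0 (shut) to 1 (fully open). In form: [[[dx, dy, dz, yaw, fingers], ...]]. A call has 1 to 5 rows; each row shifts and turns the commanded pose from where the row before left it, along the tool's axes as they then stand; what a row does not reach is not made up. The controller multiplies each number of a shift by 0.04 m and each number of a turn by 0.12 rad. A row lasts 1/12 s, in which the tool goes at most 41.7 mm and 7.16 degrees, less where a joint would pass 70% of its speed; a pose out of reach is approached as far as the arm can. A call with a number of a shift or a turn outside -1 to 1 is refused whole. A call with a gripper value outside its range is refused whole. The fingers move at their own pace and stop on an object; "squeeze" is the grip in N (left out, the last holds). Time passes only in rows, so rows that do not move let the fingers close. It gives the time, the measured TCP pose, the force, the opening and the grip force at its end, in the units of the state.
- env.state(): the state, without advancing time (a new reading comes with each control period).
- env.grab_frame(name): name is "scene" or "side" or "wrist"; returns a dict with "pixels" (480x640x3 uint8, red, green, blue), "depth" (480x640 float32, mm along the optical axis (not along the pixel's ray), 0 where there is no reading), "intrinsics" (3x3 intrinsics, pixels), "cam_to_world" (4x4, takes a point from camera to world coordinates). Camera axes: x right, y down, z forward; pixel columns grow to the right and rows downward; lengths in mm; the calibration is good to about 2 mm. The wrist camera is an equidistant fisheye: a pixel r from the principal point sees the ray r / f radians off the axis. A picture is of the moment at which its call begins.
- env.job_done(): hands the job in; it is judged then, once.
The state is a dict: "time_s": time; "qpos": joint angles; "qvel": joint speeds; "effort": joint torques, N m; "ee_pos": TCP position; "ee_rot": TCP orientation; "force": force on the tool from outside, world axes, zero at the start; "torque": the same for the moment, N m; "gripper_width": finger opening in mm; "gripper_force": force on a finger pad.
Only numpy, scipy, OpenCV 4.12 (cv2) and the standard library are available. Lean on these libraries where they do the work, as an engineer would, in place of code of your own. Each camera call takes 0.05 s, during which the arm holds its last target. There are 200 camera calls.

## Working session

There is one attempt and no reset: what is moved stays moved. The work goes in short steps, Python scripts to look and compute and a tool call to move; the robot and the scene stay as the last step left them, time stands still between calls to the robot, and variables do not carry over. Pictures are saved under pics/ and viewed, at most 10 in all, crops included, and the job is handed in when it is done.

Besides the shell and the picture viewer there is one more tool, called after "Call:" in YAML: its name, and indented under it one key for each argument. send_rows: Moves the arm, as the interface text tells. Shifts and turns lie within -1 to 1; 1 stands for 0.04 m of shift or 0.12 rad of turn. Its arguments: {"type":"object","properties":{"steps":{"type":"array"},"squeeze":{"type":"number"}},"required":["steps"]}

```bash
mkdir -p pics; cat > h.py <<'E'
import numpy as np,cv2
from workcell import env
def grab(n):
    f=env.grab_frame(n); return f
def ray(f,u,v):
    K=np.array(f["intrinsics"]);T=np.array(f["cam_to_world"])
    d=T[:3,:3]@np.array([(u-K[0,2])/K[0,0],(v-K[1,2])/K[1,1],1]);return T[:3,3],d
def onz(f,u,v,z):
    o,d=ray(f,u,v);return o+d*(z-o[2])/d[2]
def pts(f):
    K=np.array(f["intrinsics"]);T=np.array(f["cam_to_world"]);D=f["depth"]
    v,u=np.indices(D.shape);P=np.stack([(u-K[0,2])/K[0,0]*D,(v-K[1,2])/K[1,1]*D,D],-1)
    return P@T[:3,:3].T+T[:3,3]
E
python3 - <<'E'
from h import *
s=env.state();print({k:np.round(s[k],2).tolist() for k in s})
for n in ["scene","side"]:
    f=grab(n);cv2.imwrite(f"pics/{n}0.png",f["pixels"][...,::-1]);np.savez(f"{n}0.npz",**f)
    print(n,np.round(f["cam_to_world"],3).tolist(),np.round(f["intrinsics"],1).tolist())
    hsv=cv2.cvtColor(f["pixels"],cv2.COLOR_RGB2HSV);m=cv2.inRange(hsv,(95,110,50),(130,255,255))
    k,l,st,c=cv2.connectedComponentsWithStats(m);P=pts(f)
    for i in range(1,k):
        if st[i,4]>40: print(st[i],c[i].round(1),np.median(P[(l==i)&(f["depth"]>0)],0).round(1))
E
```

```text
{'time_s': 0.0, 'qpos': [-65.89, 18.35, 89.71, -0.0, 72.04, -1.15], 'qvel': [0.06, -0.05, 0.01, 0.03, -0.06, 0.06], 'effort': [-0.0, -41.25, -23.2, 0.07, 0.05, -0.0], 'ee_pos': [245.11, -519.6, 213.14], 'ee_rot': [-179.9, -0.0, 25.26], 'force': [0.07, -0.82, -0.15], 'torque': [-0.02, 0.01, 0.01], 'gripper_force': 0.0, 'gripper_width': 91.27}
scene [[-0.805, 0.356, -0.475, 1042.381], [0.594, 0.465, -0.657, 739.353], [-0.013, -0.811, -0.586, 754.406], [0.0, 0.0, 0.0, 1.0]] [[530.5, 0.0, 327.2], [0.0, 530.5, 244.9], [0.0, 0.0, 1.0]]
[ 376   21   44   55 1960] [396.7  47.4] [-1019.3 -1427.8   -71.1]
[365  28   6  42 166] [367.3  48.1] [ -912.1 -1556.2   -80.8]
[491  68  10  29 183] [495.5  78.7] [-1045.7  -786.6   -80.6]
[503  73  14  37 252] [509.8  90.6] [-1054.7  -699.3   -96.7]
[ 135  117   84   36 2034] [174.2 132.7] [  365.7 -1229.2  -118.9]
[296 241  42  29 366] [314.9 255.1] [598.8  86.6 162.1]
side [[-0.847, -0.362, 0.389, 280.093], [-0.531, 0.589, -0.609, 478.239], [-0.009, -0.723, -0.691, 621.855], [0.0, 0.0, 0.0, 1.0]] [[471.2, 0.0, 319.2], [0.0, 471.2, 243.7], [0.0, 0.0, 1.0]]
[ 522   74  107   49 3453] [576.3  96.3] [  343.9 -1229.2  -119.9]
[ 266  212   44   52 1028] [287.3 237.8] [588.1  82.6 157.7]
[380 309  18  23 229] [388.6 320.2] [423.4  67.5  60. ]
[  0 340  19  34 366] [  7.1 353.7] [820.3 402.6  89.4]
```

View pics/scene0.png

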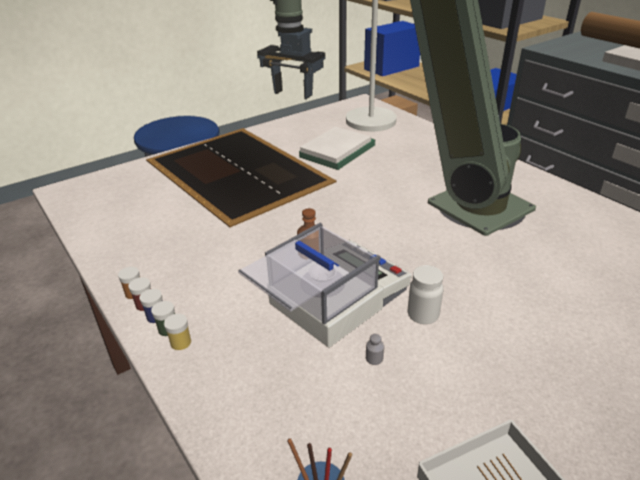

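View pics/side0.png

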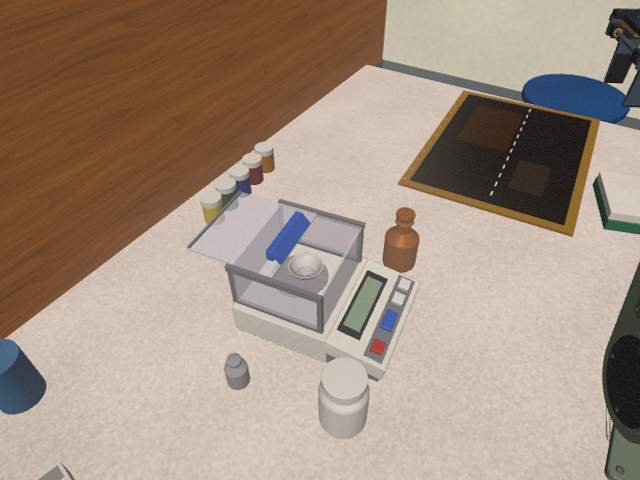

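The scene view shows the balance with its lid open towards +x. The ridge is at (315,255) and the keys are near (380,262). In the side view the ridge is at (287,238), tare at (389,320), red at (378,347), and the white keys at (399,298) and (404,284). The bottle stands on the balance's right, with the jar and weight on its left.

```bash
python3 - <<'E'
from h import *
F={n:dict(np.load(f"{n}0.npz")) for n in ["scene","side"]}
def comp(n,box,lo,hi):
    f=F[n];hsv=cv2.cvtColor(f["pixels"],cv2.COLOR_RGB2HSV);m=cv2.inRange(hsv,lo,hi);z=np.zeros_like(m);x,y,w,h=box;z[y:y+h,x:x+w]=m[y:y+h,x:x+w]
    k,l,st,c=cv2.connectedComponentsWithStats(z);i=1+np.argmax(st[1:,4]);return l==i,c[i],st[i]
B=((95,110,40),(130,255,255))
for n,box in [("scene",(285,230,65,50)),("side",(255,200,70,75))]:
    m,c,st=comp(n,box,*B);f=F[n];p=pts(f)[m&(f["depth"]>0)]
    print(n,st,"z pct",np.percentile(p[:,2],[2,25,50,75,98]).round(1))
    r=cv2.minAreaRect(np.argwhere(m)[:,::-1].astype(np.float32));print(cv2.boxPoints(r).round(1).tolist())
    t=p[(p[:,2]>158)&(p[:,2]<170)][:,:2];rr=cv2.minAreaRect(t.astype(np.float32));print("top rect",rr,cv2.boxPoints(rr).round(1).tolist())
    print("all rect",cv2.boxPoints(cv2.minAreaRect(p[:,:2].astype(np.float32))).round(1).tolist())
m,c,_=comp("side",(375,305,30,30),*B);T=onz(F["side"],*c,60);
m,c2,_=comp("side",(365,335,30,25),(0,120,60),(12,255,255));R=onz(F["side"],*c2,60)
print("tare",c,T,"red",c2,R,np.linalg.norm(T-R),np.degrees(np.arctan2(*(R-T)[[1,0]]))-90)
m,c,_=comp("scene",(372,255,18,15),*B);print("scene tare",c,onz(F["scene"],*c,60))
m,c,_=comp("scene",(385,260,20,16),(0,120,60),(12,255,255));print("scene red",c,onz(F["scene"],*c,60))
for n,k in [("scene",5),("side",5)]:
    x=F[n]["pixels"][...,::-1]; x=x[200:350,220:440] if n=="scene" else x[180:390,170:430]
    x=cv2.resize(x,None,fx=3 if n=="scene" else 2.8,fy=3 if n=="scene" else 2.8,interpolation=cv2.INTER_CUBIC);cv2.imwrite(f"pics/{n}crop.png",x)
# other objects: highest points
E
```

```text
scene [296 241  42  29 366] z pct [150.7 156.8 162.1 164.6 166.6]
[[293.1000061035156, 246.60000610351562], [297.79998779296875, 239.10000610351562], [337.6000061035156, 264.0], [333.0, 271.5]]
top rect ((597.1800537109375, 80.33514404296875), (13.626328468322754, 95.48230743408203), 9.945212364196777) [[582.2000122070312, 126.19999694824219], [598.7000122070312, 32.099998474121094], [612.0999755859375, 34.5], [595.5999755859375, 128.5]]
all rect [[575.9000244140625, 124.5999984741211], [599.9000244140625, 31.899999618530273], [619.4000244140625, 36.900001525878906], [595.4000244140625, 129.6999969482422]]
side [ 266  212   44   52 1028] z pct [146.8 152.2 157.7 162.3 164.2]
[[262.3999938964844, 254.8000030517578], [296.3999938964844, 209.5], [312.3999938964844, 221.5], [278.3999938964844, 266.79998779296875]]
top rect ((594.36962890625, 76.78045654296875), (16.249919891357422, 95.46002960205078), 6.169872760772705) [[581.2000122070312, 123.4000015258789], [591.4000244140625, 28.5], [607.5999755859375, 30.200000762939453], [597.2999877929688, 125.0999984741211]]
all rect [[571.2000122070312, 122.30000305175781], [583.5, 27.299999237060547], [608.2999877929688, 30.5], [596.0, 125.5]]
tare [388.6069869  320.16157205] [423.15779913  67.30764941  60.        ] red [377.39393939 346.32727273] [416.48378745 116.61600019  60.        ] 49.75797311765532 7.708285673530398
scene tare [381.65384615 261.23076923] [422.10947174  79.33450604  60.        ]
scene red [395.1509434  269.09433962] [417.47775625 116.8567952   60.        ]
```

```bash
python3 - <<'E'
from h import *
a=cv2.imread("pics/scenecrop.png");b=cv2.imread("pics/sidecrop.png");print(a.shape,b.shape)
E
```

```text
(450, 660, 3) (588, 728, 3)
```

View pics/scenecrop.png

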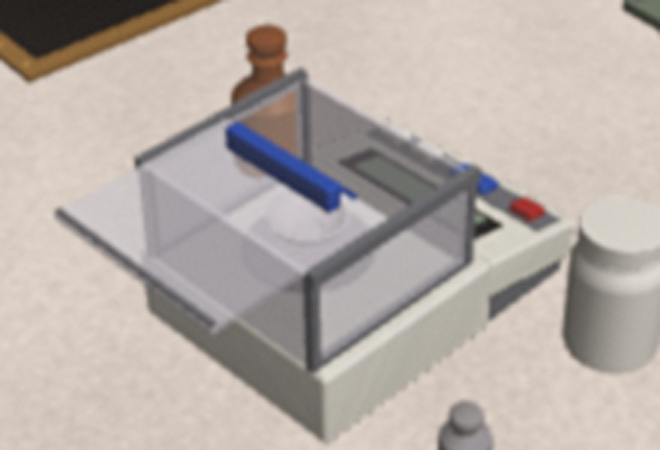

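Crop: the rear face of the ridge runs from (228,128) to (340,200), and the frame partly hides the tare key in this view. I'll take the tare key from the side view instead: about (423,67), with balance yaw about 7.7°. First I'll turn the tool and shut the fingers.

Call:
send_rows:
  steps:
    - [[0,0,0,0.85,0],[0,0,0,0.85,0],[0,0,0,0.85,0],[0,0,0,0,0],[0,0,0,0,0]]
  squeeze: 5

```text
time_s: 0.52
ee_pos: [245.2, -519.8, 213.6]
ee_rot: [-180.0, 0.0, 7.9]
force: [-0.3, 0.0, 0.6]
gripper_width: 60.3
gripper_force: 0.0
```

```bash
cat >> h.py <<'E'
from scipy.spatial.transform import Rotation as Ro
def delta(target):
    s=env.state();R=Ro.from_euler("xyz",s["ee_rot"],degrees=True).as_matrix()
    print(s["time_s"],np.round(s["ee_pos"],1),np.round(s["ee_rot"],2),np.round(s["force"],1),"w",s["gripper_width"]);d=R.T@(np.array(target)-s["ee_pos"]);print("tool delta mm",d.round(1),"units",(d/40).round(2))
E
python3 - <<'E'
from h import *
f=dict(np.load("side0.npz"))
a,b=onz(f,262.4,254.8,163.5),onz(f,296.4,209.5,163.5)
print("side rear top edge",a,b,(a+b)/2,np.degrees(np.arctan2(*(a-b)[[1,0]]))-90)
g=dict(np.load("scene0.npz"))
for uv in [(297.8,239.1),(337.6,264.0),(293.1,246.6),(333,271.5)]: print(uv,onz(g,*uv,163.5),onz(g,*uv,145.5))
delta([660,85,210])
E
```

```text
side rear top edge [593.43964432 133.63759603 163.5       ] [608.32305798  28.22238793 163.5       ] [600.88135115  80.92999198 163.5       ] 8.036385702782553
(297.8, 239.1) [596.9172766   26.56945554 163.5       ] [583.34770653   4.85687097 145.5       ]
(337.6, 264.0) [583.24466641 135.55223895 163.5       ] [569.25860567 117.15945299 145.5       ]
(293.1, 246.6) [617.75835244  41.65729772 163.5       ] [604.82363654  20.40431416 145.5       ]
(333, 271.5) [602.89352535 147.83435888 163.5       ] [589.50600185 129.81570693 145.5       ]
0.5167 [ 245.2 -519.8  213.6] [-1.7996e+02  1.0000e-02  7.8700e+00] [-0.3  0.   0.6] w 60.33267728466286
tool delta mm [ 493.7 -542.3    3.9] units [ 12.34 -13.56   0.1 ]
```

Call:
send_rows:
  steps:
    - [[0.6,-0.66,0,0,0],[0.6,-0.66,0,0,0],[0.6,-0.66,0,0,0],[0.6,-0.66,0,0,0],[0.6,-0.66,0,0,0]]

```text
time_s: 0.93
ee_pos: [347.0, -371.7, 213.9]
ee_rot: [-180.0, -0.0, 7.8]
force: [0.8, -0.6, 0.2]
gripper_width: 27.3
gripper_force: 0.0
```

Call:
send_rows:
  steps:
    - [[0.6,-0.66,0,0,0],[0.6,-0.66,0,0,0],[0.6,-0.66,0,0,0],[0.6,-0.66,0,0,0],[0.6,-0.66,0,0,0]]

```text
time_s: 1.35
ee_pos: [448.3, -224.6, 214.0]
ee_rot: [180.0, -0.0, 7.9]
force: [0.6, 0.1, -0.8]
gripper_width: 0.6
gripper_force: 0.0
```

Call:
send_rows:
  steps:
    - [[0.6,-0.66,0,0,0],[0.6,-0.66,0,0,0],[0.6,-0.66,0,0,0],[0.6,-0.66,0,0,0],[0.6,-0.66,0,0,0]]

```text
time_s: 1.77
ee_pos: [549.5, -77.6, 213.9]
ee_rot: [180.0, 0.0, 7.9]
force: [0.3, -0.4, -0.1]
gripper_width: 0.7
gripper_force: 0.0
```

Call:
send_rows:
  steps:
    - [[0.6,-0.66,0,0,0],[0.6,-0.66,0,0,0],[0.6,-0.66,0,0,0],[0.6,-0.66,0,0,0],[0,0,0,0,0]]

```text
time_s: 2.18
ee_pos: [632.8, 43.6, 213.0]
ee_rot: [-179.9, -0.1, 8.1]
force: [0.1, -1.1, -0.2]
gripper_width: 0.3
gripper_force: 0.0
```

```bash
python3 - <<'E'
from h import *
delta([640,84,153])
f=grab("side");cv2.imwrite("pics/side1.png",f["pixels"][...,::-1])
E
```

```text
2.1833 [632.8  43.6 213. ] [-1.7985e+02 -1.3000e-01  8.1300e+00] [ 0.1 -1.1 -0.2] w 0.30971347445176767
tool delta mm [ 12.7 -38.8  60.1] units [ 0.32 -0.97  1.5 ]
```

View pics/side1.png

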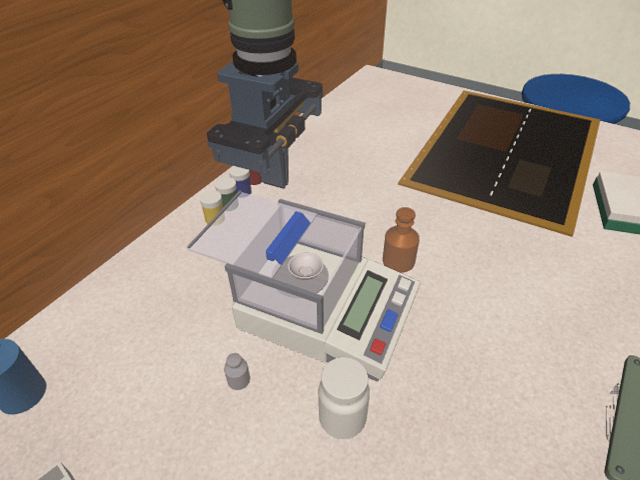

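The closed fingers, with tips near (285,185), hang behind the ridge and clear of everything. I'll go down to about z=154 behind the ridge.

Call:
send_rows:
  steps:
    - [[0.3,-0.5,0,0,0],[0,-0.47,0,0,0],[0,0,0.7,0,0],[0,0,0.5,0,0],[0,0,0.25,0,0]]

```text
time_s: 2.65
ee_pos: [634.3, 77.5, 153.2]
ee_rot: [180.0, 0.3, 7.8]
force: [0.1, -0.6, 0.0]
gripper_width: 0.8
gripper_force: 0.0
```

Call:
send_rows:
  steps:
    - [[-0.1,0,0,0,0],[-0.1,0,0,0,0],[0,0,0,0,0]]

```text
time_s: 2.9
ee_pos: [628.3, 76.6, 157.3]
ee_rot: [180.0, -0.1, 7.7]
force: [0.3, 0.8, 0.5]
gripper_width: 0.4
gripper_force: 0.0
```

```bash
python3 - <<'E'
from h import *
delta([617,84,153])
f=grab("side");cv2.imwrite("pics/side2.png",cv2.resize(f["pixels"][100:300,180:440,::-1],None,fx=2.8,fy=2.8))
E
```

```text
2.9 [628.3  76.6 157.3] [ 1.7999e+02 -8.0000e-02  7.7100e+00] [0.3 0.8 0.5] w 0.38306566673944664
tool delta mm [-10.2  -8.8   4.3] units [-0.25 -0.22  0.11]
```

View pics/side2.png

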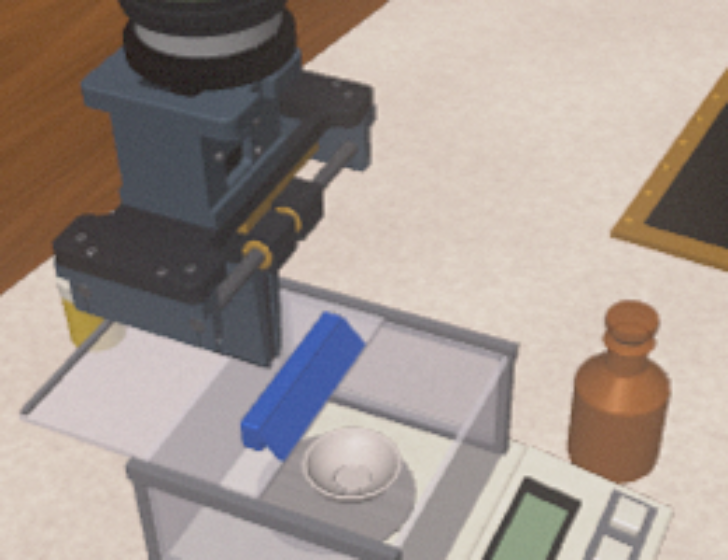

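The fingertips are just behind the ridge, with a small gap at (270,350), and just above the lid. Now I'll push towards -x gently.

Call:
send_rows:
  steps:
    - [[-0.1,-0.05,0.05,0,0],[-0.12,0,0,0,0],[-0.12,0,0,0,0],[-0.12,0,0,0,0],[-0.12,0,0,0,0]]

```text
time_s: 3.37
ee_pos: [605.2, 76.2, 154.5]
ee_rot: [180.0, -0.1, 7.7]
force: [1.3, 0.1, 1.0]
gripper_width: 0.6
gripper_force: 0.6
```

Call:
send_rows:
  steps:
    - [[-0.12,0,0,0,0],[-0.12,0,0,0,0],[-0.12,0,0,0,0],[-0.12,0,0,0,0],[-0.12,0,0,0,0]]

```text
time_s: 3.78
ee_pos: [581.1, 72.8, 154.0]
ee_rot: [180.0, -0.0, 7.7]
force: [1.4, 0.2, -0.5]
gripper_width: 0.6
gripper_force: 0.6
```

```bash
python3 - <<'E'
from h import *
t=np.array([423.2,67.3]);a=np.radians(7.8);s=env.state()
print("bal x from tare",(np.array(s["ee_pos"][:2])-t)@[np.cos(a),np.sin(a)],(np.array(s["ee_pos"][:2])-t)@[-np.sin(a),np.cos(a)])
delta([542,84,153])
f=grab("side");cv2.imwrite("pics/side3.png",cv2.resize(f["pixels"][100:340,180:440,::-1],None,fx=2.4,fy=2.4))
E
```

```text
bal x from tare 157.14052305514812 -15.97025947704648
3.7833 [581.1  72.8 154. ] [ 1.7999e+02 -1.0000e-02  7.7200e+00] [ 1.4  0.2 -0.5] w 0.5907696146617667
tool delta mm [-37.2 -16.3   1. ] units [-0.93 -0.41  0.02]
```

View pics/side3.png

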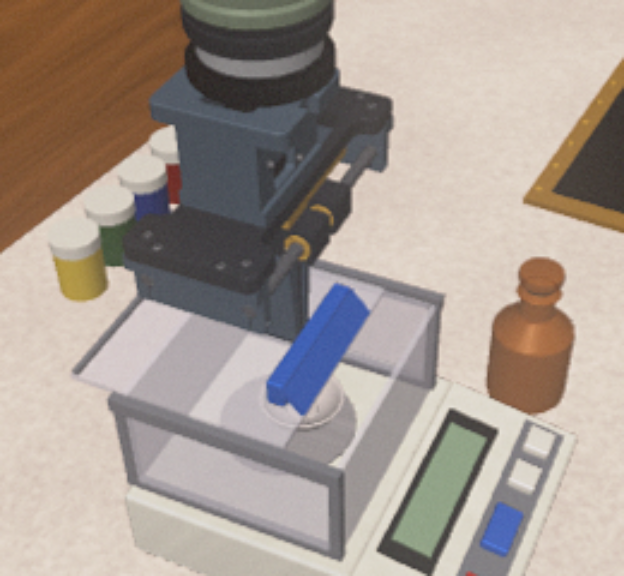

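The lid is sliding with the ridge on the fingers at about 1.4 N. I'll continue, and slow down near the stop.

Call:
send_rows:
  steps:
    - [[-0.12,0,0,0,0],[-0.12,0,0,0,0],[-0.12,0,0,0,0],[-0.12,0,0,0,0],[-0.08,0,0,0,0]]

```text
time_s: 4.25
ee_pos: [558.5, 69.7, 153.9]
ee_rot: [180.0, 0.0, 7.7]
force: [0.2, -0.3, -0.4]
gripper_width: 0.4
gripper_force: 0.5
```

Call:
send_rows:
  steps:
    - [[-0.05,0,0,0,0],[-0.05,0,0,0,0],[-0.05,0,0,0,0],[-0.05,0,0,0,0]]

```text
time_s: 4.58
ee_pos: [551.3, 68.7, 153.9]
ee_rot: [180.0, -0.0, 7.7]
force: [0.9, -0.1, 0.5]
gripper_width: 0.3
gripper_force: 0.5
```

Call:
send_rows:
  steps:
    - [[-0.04,0,0,0,0],[-0.04,0,0,0,0]]

```text
time_s: 4.75
ee_pos: [548.1, 68.3, 153.9]
ee_rot: [180.0, 0.0, 7.7]
force: [1.4, -0.5, -0.6]
gripper_width: 0.5
gripper_force: 0.5
```

Call:
send_rows:
  steps:
    - [[-0.04,0,0,0,0],[0,0,0,0,0]]

```text
time_s: 4.92
ee_pos: [547.8, 68.3, 154.0]
ee_rot: [180.0, -0.2, 7.7]
force: [5.0, 0.6, -3.4]
gripper_width: 0.4
gripper_force: 2.4
```

Call:
send_rows:
  steps:
    - [[-0.02,0,0,0,0],[0,0,0,0,0],[0,0,0,0,0]]

```text
time_s: 5.17
ee_pos: [547.8, 68.3, 154.1]
ee_rot: [180.0, -0.3, 7.7]
force: [5.9, 0.5, -3.3]
gripper_width: 0.6
gripper_force: 3.2
```

```bash
python3 - <<'E'
from h import *
delta([560,70,200])
f=grab("scene");cv2.imwrite("pics/scene4.png",cv2.resize(f["pixels"][190:350,220:440,::-1],None,fx=3,fy=3))
E
```

```text
5.1667 [547.8  68.3 154.1] [179.99  -0.25   7.72] [ 5.9  0.5 -3.3] w 0.5585175187291995
tool delta mm [ 12.5  -0.1 -45.9] units [ 0.31 -0.   -1.15]
```

View pics/scene4.png

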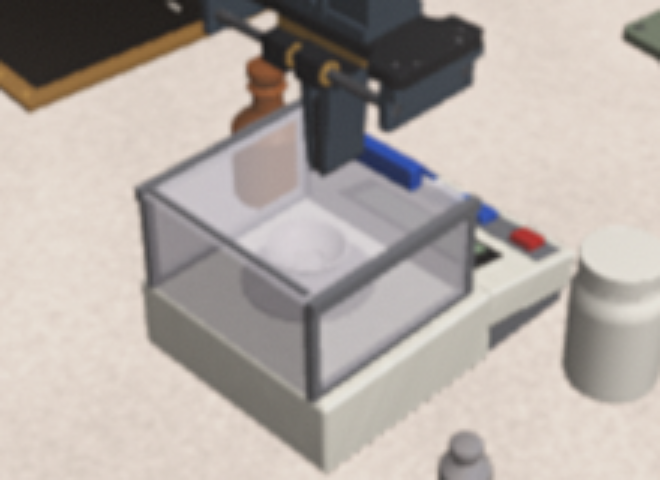

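The lid is fully shut: there is no overhang past the rear frame bar at (140,190)–(310,300), and the force against the stop is steady. I'll retract, lift and cross over to the tare key.

Call:
send_rows:
  steps:
    - [[0.15,0,0,0,0],[0.15,0,0,0,0],[0,0,-0.6,0,0],[0,0,-0.7,0,0],[0,0,0,0,0]]

```text
time_s: 5.63
ee_pos: [560.3, 70.1, 210.8]
ee_rot: [180.0, -0.4, 7.7]
force: [1.4, -0.2, 0.5]
gripper_width: 1.0
gripper_force: 0.0
```

```bash
python3 - <<'E'
from h import *
a=np.radians(7.8);delta([423.2-4*np.cos(a),67.3-4*np.sin(a),205])
E
```

```text
5.6333 [560.3  70.1 210.8] [179.99  -0.45   7.72] [ 1.4 -0.2  0.5] w 0.9899342794572343
tool delta mm [-140.3  -15.7    4.7] units [-3.51 -0.39  0.12]
```

Call:
send_rows:
  steps:
    - [[-0.7,-0.1,0,0,0],[-0.7,-0.1,0,0,0],[-0.7,-0.1,0,0,0],[-0.7,-0.1,0,0,0],[-0.7,0,0,0,0]]

```text
time_s: 6.05
ee_pos: [414.8, 67.0, 205.4]
ee_rot: [-180.0, 0.1, 7.7]
force: [0.2, 0.2, 0.2]
gripper_width: 0.7
gripper_force: 0.0
```

Call:
send_rows:
  steps:
    - [[0,0,0.7,0,0],[0,0,0.7,0,0],[0,0,0.7,0,0],[0,0,0.7,0,0],[0,0,0,0,0]]

```text
time_s: 6.47
ee_pos: [412.3, 66.2, 89.8]
ee_rot: [-180.0, 0.7, 7.7]
force: [-0.7, -1.1, -0.6]
gripper_width: 0.3
gripper_force: 0.0
```

```bash
python3 - <<'E'
from h import *
a=np.radians(7.8);delta([423.2-4*np.cos(a),67.3-4*np.sin(a),65])
f=grab("side");cv2.imwrite("pics/side5.png",cv2.resize(f["pixels"][180:400,220:480,::-1],None,fx=2.7,fy=2.7))
hsv=cv2.cvtColor(f["pixels"],cv2.COLOR_RGB2HSV);m=cv2.inRange(hsv,(95,110,40),(130,255,255))
k,l,st,c=cv2.connectedComponentsWithStats(m);print([(st[i].tolist(),c[i].round(1)) for i in range(1,k) if st[i,4]>30])
E
```

```text
6.4667 [412.3  66.2  89.8] [-180.      0.68    7.72] [-0.7 -1.1 -0.6] w 0.30890675762545566
tool delta mm [ 7.2  0.4 24.7] units [0.18 0.01 0.62]
[([533, 77, 97, 46, 2532], array([588.8, 100.4])), ([313, 224, 42, 56, 1050], array([333.3, 252. ])), ([380, 317, 15, 15, 143], array([387. , 324.1])), ([0, 340, 19, 35, 373], array([  6.9, 354.2]))]
```

View pics/side5.png

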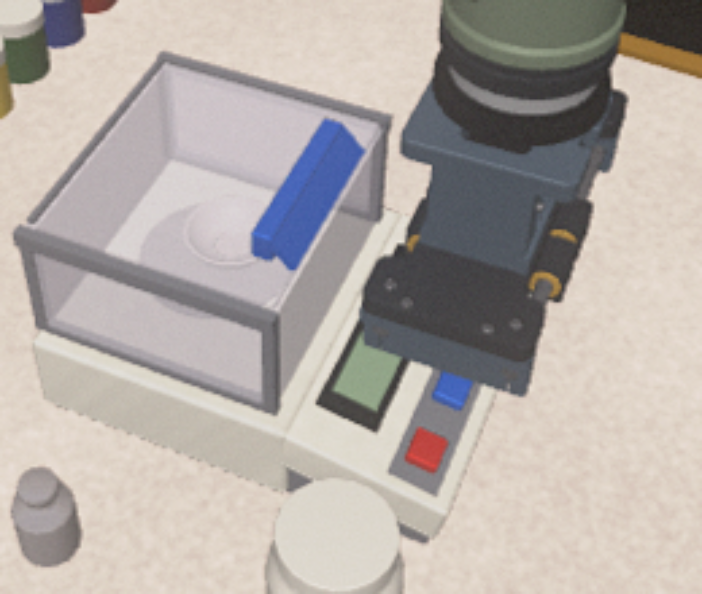

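The lid is shut, with the ridge at the front of the shield at (305,195). The gripper is over the tare key, which is partly visible at (455,390), and clear of the shield. I'll correct x and approach.

Call:
send_rows:
  steps:
    - [[0.15,0,0.2,0,0],[0,0,0.2,0,0],[0,0,0.1,0,0],[0,0,0,0,0],[0,0,0,0,0]]

```text
time_s: 6.93
ee_pos: [422.9, 67.5, 74.2]
ee_rot: [180.0, -0.0, 7.7]
force: [0.5, 0.3, -0.2]
gripper_width: 0.4
gripper_force: 0.0
```

```bash
python3 - <<'E'
from h import *
a=np.radians(7.8);delta([423.2-4*np.cos(a),67.3-4*np.sin(a),60])
E
```

```text
6.9333 [422.9  67.5  74.2] [ 1.80e+02 -1.00e-02  7.72e+00] [ 0.5  0.3 -0.2] w 0.40937001596324607
tool delta mm [-3.8  0.3 14.2] units [-0.09  0.01  0.35]
```

Call:
send_rows:
  steps:
    - [[-0.1,0,0.1,0,0],[0,0,0.1,0,0],[0,0,0.03,0,0],[0,0,0,0,0],[0,0,0,0,0]]

```text
time_s: 7.35
ee_pos: [418.8, 67.0, 64.7]
ee_rot: [180.0, 0.0, 7.7]
force: [-0.3, -0.1, 0.5]
gripper_width: -0.2
gripper_force: 0.0
```

Call:
send_rows:
  steps:
    - [[0,0,0.03,0,0],[0,0,0.03,0,0],[0,0,0,0,0]]

```text
time_s: 7.6
ee_pos: [419.1, 67.0, 62.3]
ee_rot: [180.0, -0.0, 7.7]
force: [-0.3, -0.9, 1.2]
gripper_width: 0.2
gripper_force: 0.6
```

Call:
send_rows:
  steps:
    - [[0,0,0.03,0,0],[0,0,0,0,0],[0,0,0,0,0]]

```text
time_s: 7.85
ee_pos: [419.2, 67.0, 61.3]
ee_rot: [180.0, -0.1, 7.7]
force: [0.8, -0.2, 1.0]
gripper_width: 0.5
gripper_force: 0.9
```

Contact at about 62.5. I'll continue in small steps.

Call:
send_rows:
  steps:
    - [[0,0,0.03,0,0],[0,0,0,0,0],[0,0,0,0,0]]

```text
time_s: 8.1
ee_pos: [419.4, 67.0, 60.1]
ee_rot: [180.0, -0.1, 7.7]
force: [1.6, -0.7, 2.3]
gripper_width: 0.5
gripper_force: 1.3
```

Call:
send_rows:
  steps:
    - [[0,0,0.02,0,0],[0,0,0,0,0],[0,0,0,0,0]]

```text
time_s: 8.35
ee_pos: [419.5, 67.1, 59.3]
ee_rot: [180.0, -0.1, 7.7]
force: [1.1, 1.1, 2.8]
gripper_width: 0.5
gripper_force: 1.6
```

Call:
send_rows:
  steps:
    - [[0,0,0.02,0,0],[0,0,0,0,0],[0,0,0,0,0]]

```text
time_s: 8.6
ee_pos: [419.6, 67.1, 58.6]
ee_rot: [180.0, -0.1, 7.7]
force: [2.5, 0.2, 4.6]
gripper_width: 0.2
gripper_force: 1.9
```

Call:
send_rows:
  steps:
    - [[0,0,0.02,0,0],[0,0,0,0,0],[0,0,0,0,0]]

```text
time_s: 8.85
ee_pos: [419.6, 67.1, 58.1]
ee_rot: [180.0, -0.1, 7.7]
force: [2.0, -0.1, 7.7]
gripper_width: 0.7
gripper_force: 3.7
```

Call:
send_rows:
  steps:
    - [[0,0,0.02,0,0],[0,0,0,0,0],[0,0,0,0,0]]

```text
time_s: 9.1
ee_pos: [419.7, 67.1, 57.8]
ee_rot: [180.0, -0.1, 7.7]
force: [1.0, 0.2, 12.8]
gripper_width: 0.4
gripper_force: 6.4
```

The force has risen steeply to 12.8 N, so the key is at its stop and has clicked. Lifting off.

Call:
send_rows:
  steps:
    - [[0,0,-0.1,0,0],[0,0,-0.2,0,0],[0,0,-0.5,0,0],[0,0,-0.6,0,0],[0,0,-0.6,0,0]]

```text
time_s: 9.52
ee_pos: [416.2, 66.6, 136.6]
ee_rot: [180.0, 0.4, 7.7]
force: [-0.1, -0.0, -0.4]
gripper_width: 0.9
gripper_force: 0.0
```

Call:
send_rows:
  steps:
    - [[-0.5,0,-0.6,0,0],[-0.5,0,-0.6,0,0],[0,0,-0.5,0,0],[0,0,0,0,0],[0,0,0,0,0]]

```text
time_s: 9.93
ee_pos: [378.3, 61.5, 204.9]
ee_rot: [180.0, 0.0, 7.7]
force: [-0.6, 0.5, -1.2]
gripper_width: 0.6
gripper_force: 0.0
```

```bash
python3 - <<'E'
from h import *
delta([380,60,200])
f=grab("side");cv2.imwrite("pics/side6.png",cv2.resize(f["pixels"][180:440,190:450,::-1],None,fx=2.2,fy=2.2))
E
```

```text
9.9333 [378.3  61.5 204.9] [1.7999e+02 2.0000e-02 7.7200e+00] [-0.6  0.5 -1.2] w 0.5974233650528418
tool delta mm [1.4 1.7 4.9] units [0.04 0.04 0.12]
```

View pics/side6.png

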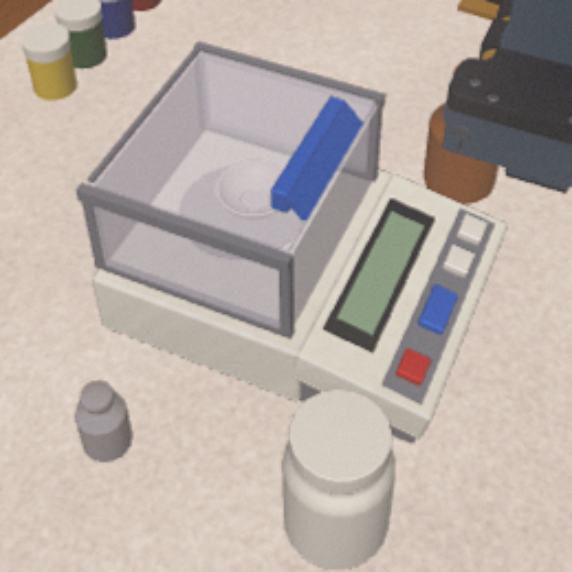

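The lid is shut (ridge at (318,155)), the tare key at (438,310) is up again, and everything else is in place.

```bash
python3 -c "
from workcell import env
print(env.job_done())"
```

```text
the job is handed in; nothing more can be done
None
```

I slid the lid fully shut, pressed the tare key to its stop and let it spring back, and handed the job in; the last picture showed nothing else disturbed, but the hand-in returned no verdict.

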